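# Re-tool a shaper spindle for grooving

## Task

Change the shaper spindle in the grey bench stand over from rebating to grooving. Take the rebate head off the spindle and park it, hub up, on the empty peg of the wooden cutter rack; then make up the grooving stack on the spindle, from the bottom: the tall collar, the grooving cutter, the rub bearing, and the thin collar on top, every piece seated flat on the one below.

Things in the scene. Friction and masses are not known exactly. Their poses are not given: they have to be found in the camera images.
- spindle_stand: Grey cast stand, fixed: base plate 120 x 120 x 12 mm, round boss, steel flange 43 mm wide, its top 40 mm above the table. From it rises the steel spindle, on the stand's centre: 19 mm thick up to 90 mm above the table, then a short taper to a 13 mm thread with a bevelled end, top 104 mm above the table. Origin: centre of the base's underside; z is the spindle axis.
- spindle_seat (a point): Point on the spindle axis at the top of the flange (40 mm above the table), where the lowest piece rests.
- cutter_rack: Wooden board, fixed, 180 x 100 x 22 mm (x, y, z), with two upright wooden pegs 18 mm thick, 40 mm tall, tapered over the last 12 mm, at x = -50 and x = +50 mm. The +x peg is taken by a fixed cone-shaped chamfer head, 70 mm wide and 26 mm high; the -x peg is empty. Origin: centre of the board's underside.
- free_peg (a point): Foot of the empty peg, on its axis, at the top of the board (22 mm above the table).
- rebate_head: Rebate cutter head, at the start on the spindle, resting on the flange: dark toothed disc 64 mm wide and 14 mm thick with 4 teeth, and above it a bright round hub 42 mm wide and 12 mm high; 26 mm in all, bore 22 mm. Origin: centre of the underside, z up through the hub.
- tall_collar: Plain steel collar, 34 mm outside, 20 mm high, bore 22 mm, a thin dark line round the middle; lies flat on the table. Origin: centre of the underside.
- groove_cutter: Grooving cutter: flat dark disc 54 mm wide, 13 mm thick, with 8 teeth at the rim and a bright ring round the 22 mm bore; lies flat on the table. The rim may be gripped anywhere. Origin: centre of the underside.
- rub_bearing: Ball bearing used as guide ring: 47 mm outside, 12 mm thick, bore 22 mm, bright rings with a black seal between them; lies flat on the table. Origin: centre of the underside.
- thin_collar: Plain steel clamping collar, 44 mm outside, 10 mm thick, broad and flat, bore 22 mm; lies flat on the table. Origin: centre of the underside.

How it is judged:
At the end, for the whole second after the job is handed in: Rebate head hub up on the empty peg (centred 6 mm, down on the board 4 mm). On the spindle, undersides above the flange: tall collar 0, grooving cutter 20, rub bearing 33, thin collar 45 mm (each within 4 mm), centred within 5 mm. All upright within 0.07 rad, released and at rest (horizontal distance between rebate_head and free_peg below 0.006 m and z of rebate_head in the frame of free_peg between -0.004 and 0.004 m and angle between each of rebate_head, tall_collar, groove_cutter, rub_bearing, thin_collar's own z axis and vertical below 0.07 rad and linear speed of each of rebate_head, tall_collar, groove_cutter, rub_bearing, thin_collar below 0.02 m/s and angular speed of each of rebate_head, tall_collar, groove_cutter, rub_bearing, thin_collar below 0.2 rad/s and horizontal distance between each of tall_collar, groove_cutter, rub_bearing, thin_collar and spindle_seat below 0.005 m and z of tall_collar in the frame of spindle_seat between -0.004 and 0.004 m and z of groove_cutter in the frame of spindle_seat between 0.016 and 0.024 m and z of rub_bearing in the frame of spindle_seat between 0.029 and 0.037 m and z of thin_collar in the frame of spindle_seat between 0.041 and 0.049 m); the robot touches nothing.
It also fails if it takes over 109 s, if anything falls off the work surface, if the arm or the gripper's body presses on something with over 40 N, if the wrist force passes 120 N, or if a joint passes its speed limit or range.

## Robot

A 6-joint arm with a two-finger parallel gripper is mounted at the origin on the work surface; the furniture and walls round the work are solid. World frame = base frame: x ahead of the robot, y to its left, z up, the work surface at z = 0. Lengths are in m, angles in rad, forces in N, time in s.
With the tool pointing down it reaches from about 0.275 to 0.875 m from the base axis. Payload 12.5 kg.
Tool frame: the origin (TCP) lies at the very end of the fingers, on their centre line; the grasp point (between the pads) lies grip_depth behind it (grip_depth is the distance from the TCP to the grasp point, in m); z points along the fingers, y is the direction in which the jaws open and shut (so a half turn about z gives the same grasp; the last joint's range is limited). The gripper opens to 85 mm and grips with 20 to 120 N. Pads are 22 mm wide; open, the fingers measure 114 mm over their backs; the gripper's body (76 mm by 85 mm) begins 54 mm behind the grasp point. The pads swing forward as they close: fully open they stand 13 mm farther back than shut.
Start: joints at [-1.428, 0.351, 1.652, -0, 1.139, -0.085], TCP at [0.124, -0.536, 0.231] pointing down, gripper open.
Joint ranges: [-2.75, 2.75], [-0.79, 2.1], [0.01, 2.65], [-1.57, 4.71], [0.07, 3.14], [-2.87, 2.87]. Speed limits (rad/s): [2.22, 2.22, 2.79, 3.14, 3.14, 3.14].

## Interface

Orientations are given as a rotation vector (axis times angle).
In Python, from plant import read_state, snapshot, get_calibration, job_done, boxes_of, outline_of, grip_depth gives the robot as it stands.
- The arm moves only by the tool carry_out, never from a script. Its argument "deltas" is a list of rows, each a list of 2 entries, a list of its own where there are three numbers: the shift along the world's x, y, z scaled (see below), then the turn, a rotation vector about the world's x, y, z scaled (see below). In form: [[[dx, dy, dz], [wx, wy, wz]], ...]. A call has 1 to 12 rows; each row is the pose to reach, as a shift and turn from the pose commanded when the call began; what a row does not reach only later rows make up. The controller multiplies each number of a shift by 0.2 m and each number of a turn by 90 degrees. A row lasts 1/10 s, in which the tool goes at most 50 mm and 8.59 degrees, less where a joint would pass 70% of its speed; a pose out of reach is approached as far as the arm can. A call with a number of a shift or a turn outside -1 to 1 is refused whole. A call with a gripper value outside its range is refused whole. "claw" is the closure, from -1 (fully open) to 1 (shut), so that 0 is half open, set as the call begins (left out, the last holds). The fingers move at their own pace and stop on an object; the grip force is fixed at half the most. Time passes only in rows, so rows that repeat a pose let the fingers close. It gives the time, the measured TCP pose, the force and the opening at its end, in the units of the state.
- read_state(): the state, without advancing time (a new reading comes with each control period).
- snapshot(name): name is "side" or "top" or "wrist"; returns (picture, depth): 384x512x3 uint8, blue, green, red; 384x512 float32, m along the optical axis (not along the pixel's ray), 0 where there is no reading.
- get_calibration(name): a dict with "fov_y" (degrees; the focal length in pixels is half the picture's height over the tangent of half this angle, whatever the lens; pixels are square), "cx", "cy" (the principal point, pixels), "rvec" (rotation vector, rad) and "tvec" (3), from world to camera coordinates, as OpenCV has them. Camera axes: x right, y down, z forward; pixel columns grow to the right and rows downward; lengths in m; the calibration is good to about 2 mm. The wrist camera is an equidistant fisheye: a pixel r from the principal point sees the ray r / f radians off the axis. A picture is of the moment at which its call begins: read the wrist's pose just before it. get_calibration takes no time and is no camera call; for the wrist camera it gives the pose at the moment of the call.
- job_done(): hands the job in, once; it reports no verdict.
Trained networks look in the newest picture that a camera, given by its name, has taken for a name from the list of things; names that differ only in an ending like _2 or _b are one class to them, and where a whole thing is asked for, a point or a joint stands for the part that bears it (a point fixed in the world has none). Each returns a list of dicts, best first, with "conf" (0 to 1); they miss things now and then, are a little off and sometimes report something else, mostly with a low value. They report only what shows in the picture. A call takes as long as a camera call.
- boxes_of(label, camera): "at" ([row, column] in pixels, amid what is visible of it).
- outline_of(label, camera): "region" (384x512 bool, what is visible of it) and "at" ([row, column] in pixels, amid what is visible of it).
The state is a dict: "clock": time; "joint_positions": joint angles; "qd": joint speeds; "effort": joint torques, N m; "ee_pos": TCP position; "tcp_rot": TCP orientation; "ft_force": force on the tool from outside, world axes, zero at the start; "ft_torque": the same for the moment, N m; "opening": opening from 0.0 (shut) to 1.0 (fully open).
Only numpy, scipy, OpenCV 4.12 (cv2) and the standard library are available. Lean on these libraries where they do the work, as an engineer would, in place of code of your own. Each camera call takes 0.05 s, during which the arm holds its last target. There are 200 camera calls.

## Working session

There is one attempt and no reset: what is moved stays moved. The work goes in short steps, Python scripts to look and compute and a tool call to move; the robot and the scene stay as the last step left them, time stands still between calls to the robot, and variables do not carry over. Pictures are saved under pics/ and viewed, about 12 in all and at most 16, crops included, and the job is handed in when it is done.

Besides the shell and the picture viewer there is one more tool, called after "Request:" in YAML: its name, and indented under it one key for each argument. carry_out: Moves the arm, as the interface text tells. Its arguments: {"type":"object","properties":{"deltas":{"type":"array","items":{"type":"array"}},"claw":{"type":"number"}},"required":["deltas"]}

```bash
ls; mkdir -p pics
cat > h.py <<'E'
import numpy as np, cv2
from plant import *
def cam(n):
    c=get_calibration(n); R=cv2.Rodrigues(np.array(c['rvec'],float))[0]; t=np.array(c['tvec'],float)
    return c,192/np.tan(np.radians(c['fov_y'])/2),R,t
def cloud(n,d,C=None):
    c,f,R,t=C or cam(n); v,u=np.mgrid[:384,:512].astype(float)
    x=u-c['cx'];y=v-c['cy']
    if n=='wrist':
        r=np.hypot(x,y)+1e-9; k=np.tan(np.minimum(r/f,1.5))/r; X=x*k;Y=y*k
    else: X=x/f;Y=y/f
    P=np.stack([X*d,Y*d,d],-1)
    W=(P-t)@R; W[d<=0]=np.nan
    return W
E
python3 - <<'E'
from h import *
print(read_state(),grip_depth() if callable(grip_depth) else grip_depth)
ims=[]
for n in ['top','side']:
    p,d=snapshot(n); cv2.imwrite(f'pics/{n}0.png',p); W=cloud(n,d); np.save(f'{n}0.npy',W)
    for l in ['spindle_stand','cutter_rack','rebate_head','tall_collar','groove_cutter','rub_bearing','thin_collar']:
        for o in outline_of(l,n)[:2]:
            m=o['region'].astype(bool); w=W[m]; w=w[~np.isnan(w[:,0])]
            if len(w)<5: print(n,l,o['conf'],'few');continue
            top=np.percentile(w[:,2],95); s=w[abs(w[:,2]-top)<.003]
            (cx,cy),r=cv2.minEnclosingCircle(s[:,:2].astype(np.float32))
            print(n,l,round(o['conf'],2),np.round(o['at']),'med',w.mean(0).round(3),'ztop',top.round(3),'circ',round(cx,4),round(cy,4),round(r,4),len(s))
E
```

```text
pics
{'clock': 0.0, 'joint_positions': array([-1.42758204e+00,  3.51236294e-01,  1.65246425e+00,  1.78758534e-05,
        1.13910652e+00, -8.45771720e-02]), 'qd': array([-0.00019283,  0.0005116 ,  0.00125635, -0.00122856,  0.00023077,
        0.00015144]), 'effort': array([-8.13264414e-04, -5.06100833e+01, -2.91408885e+01, -7.16799173e-05,
        4.42166303e-03,  3.55423458e-05]), 'ee_pos': array([ 0.12419563, -0.53543341,  0.23074313]), 'tcp_rot': array([-3.12003277e+00, -3.56891190e-01,  3.04225894e-05]), 'ft_force': array([0.22447442, 1.01179438, 0.60171792]), 'ft_torque': array([0.02553124, 0.01652317, 0.00246914]), 'opening': 1.0000726536421372} 0.0187
top cutter_rack 0.59 [157. 156.] med [0.63  0.05  0.026] ztop 0.049 circ 0.6401 0.0512 0.0648 167
top rebate_head 0.96 [153. 227.] med [ 0.632 -0.118  0.057] ztop 0.068 circ 0.636 -0.1161 0.0211 139
top tall_collar 0.49 [222. 334.] med [ 0.487 -0.373  0.015] ztop 0.023 circ 0.4881 -0.3734 0.0163 46
top groove_cutter 0.83 [243. 148.] med [0.427 0.041 0.013] ztop 0.016 circ 0.4267 0.0418 0.0272 215
top rub_bearing 0.51 [240. 236.] 
[... 469 characters left out ...]
 cutter_rack 0.44 [221. 219.] med [ 0.444 -0.142  0.009] ztop 0.013 circ 0.4447 -0.1397 0.0236 137
side rebate_head 0.96 [195. 301.] med [ 0.63  -0.131  0.055] ztop 0.066 circ 0.6348 -0.1165 0.0215 72
side tall_collar 0.76 [293. 262.] med [ 0.486 -0.378  0.013] ztop 0.021 circ 0.4865 -0.3749 0.0171 124
side groove_cutter 0.65 [190. 202.] med [0.426 0.036 0.01 ] ztop 0.014 circ 0.425 0.0422 0.0286 137
side groove_cutter 0.4 [177. 273.] med [0.621 0.035 0.024] ztop 0.048 circ 0.6369 0.0502 0.063 71
side thin_collar 0.79 [252. 219.] med [ 0.425 -0.246  0.008] ztop 0.011 circ 0.4261 -0.2435 0.0227 175
side thin_collar 0.63 [177. 274.] med [0.623 0.034 0.024] ztop 0.048 circ 0.6367 0.05 0.0628 74
```

Run:
```python
from h import *
a=cv2.imread('pics/top0.png');b=cv2.imread('pics/side0.png')
cv2.imwrite('pics/ab.png',cv2.resize(np.vstack([a[100:292],b[120:312]]),None,fx=1.5,fy=1.5))
for n in ['top','side']:
    W=np.load(n+'0.npy'); z=W[...,2]; near=(abs(W[...,0]-.635)<.1)
    s=W[near&(W[...,1]>-.03)&(z>.03)&(W[...,1]<.2)]
    for lo,hi in [(.03,.045),(.045,.053),(.053,.06),(.06,.07)]:
        q=s[(s[:,2]>lo)&(s[:,2]<hi)]
        if len(q): print(n,'rack',lo,len(q),q[:,:2].min(0).round(4),q[:,:2].max(0).round(4))
    q=W[near&(abs(z-.023)<.003)&(W[...,1]>-.05)&(W[...,1]<.2)]
    print('board',cv2.minAreaRect((q[:,:2]*1000).astype(np.float32)),len(q))
    q=W[near&(abs(z-.013)<.003)&(W[...,1]<-.04)&(W[...,1]>-.25)]
    print('base',cv2.minAreaRect((q[:,:2]*1000).astype(np.float32)),len(q))
    q=W[near&(z>.075)&(z<.12)&(W[...,1]<-.04)&(W[...,1]>-.25)]
    print('spin',q.mean(0),q.max(0),q.min(0),len(q))
    hi=W[(z>.12)&(W[...,0]>.3)&(W[...,0]<.9)&(abs(W[...,1])<.5)]
    print('high',len(hi),np.nanpercentile(hi,[0,50,100],axis=0).round(2) if len(hi) else '')
print(cam('top')[2:],cam('side')[2:])
```

```text
top rack 0.03 706 [0.5351 0.0156] [0.7349 0.1999]
top rack 0.045 243 [0.5755 0.031 ] [0.7343 0.1957]
top rack 0.053 80 [0.5765 0.0424] [0.733  0.1878]
top rack 0.06 74 [0.5798 0.0461] [0.7346 0.1982]
board ((637.2542724609375, 96.43013763427734), (193.17880249023438, 200.46914672851562), 1.4309428930282593) 2221
base ((636.0321655273438, -116.19911193847656), (119.86115264892578, 119.97230529785156), 69.198486328125) 1434
spin [ 0.63323752 -0.11661685  0.09500777] [ 0.64310588 -0.10686989  0.10791544] [ 0.62681002 -0.12472352  0.07522714] 72
high 1312 [[ 0.63 -0.38  0.12]
 [ 0.68 -0.32  0.13]
 [ 0.75  0.36  0.14]]
side rack 0.03 287 [0.5356 0.0224] [0.7349 0.1995]
side rack 0.045 132 [0.5744 0.03  ] [0.7332 0.1852]
side rack 0.053 67 [0.5757 0.042 ] [0.7326 0.1887]
side rack 0.06 24 [0.5792 0.0437] [0.7348 0.1987]
board ((632.4030151367188, 96.1764144897461), (190.182373046875, 198.47940063476562), 86.93578338623047) 753
base ((633.1023559570312, -117.32402038574219), (118.60607147216797, 117.04840087890625), 69.09575653076172) 785
spin [ 0.63286509 -0.11990066  0.08946078] [ 0.64332746 -0.11032799  0.10503911] [ 0.62532176 -0.12616308  0.075836  ] 92
high 1249 [[ 0.63 -0.38  0.12]
 [ 0.68 -0.32  0.13]
 [ 0.75  0.38  0.19]]
(array([[ 0.02195989, -0.99973666,  0.00666145],
       [-0.98768293, -0.02272665, -0.15480931],
       [ 0.15491994, -0.00317981, -0.98792191]]), array([-0.18995872,  0.52476241,  0.97327243])) (array([[ 0.97555118, -0.21975348,  0.00288256],
       [-0.10476769, -0.47654483, -0.87288531],
       [ 0.19319326,  0.85124229, -0.48791693]]), array([-0.54301482,  0.05041164,  0.9480269 ]))
```

View pics/ab.png

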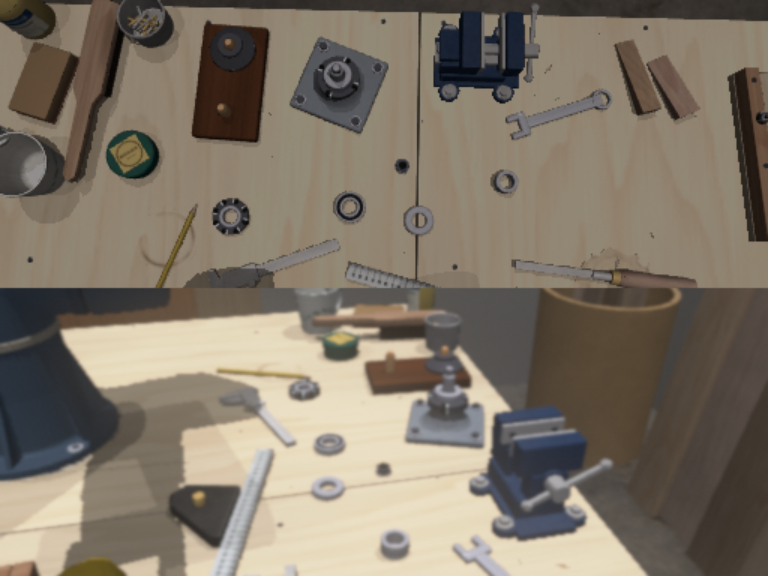

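Top view: the empty peg is the one nearer the robot, at about crop (223,110), and the stand is at (338,75). The tall collar is at (504,181), thin collar (418,220), bearing (348,207) and groove cutter (230,216). The blue vice is right of the stand. The jaws already close nearly along y, which suits everything, so I'll keep this orientation. I'll check the finger geometry with the wrist camera and work out the first move.

Run:
```python
from h import *
s=read_state(); Rt=cv2.Rodrigues(s['tcp_rot'])[0]
C=cam('wrist'); p,d=snapshot('wrist'); cv2.imwrite('pics/w0.png',p); W=cloud('wrist',d,C)
T=(W-s['ee_pos'])@Rt
print('cam in tool',((-C[2].T@C[3])-s['ee_pos'])@Rt, C[0]['fov_y'],C[1])
m=(abs(T[...,1])<.07)&(T[...,2]<.05)&(T[...,2]>-.08)&(abs(T[...,0])<.03)
for sg in (1,-1):
    q=T[m&(T[...,1]*sg>0)]; print(len(q), np.percentile(q,[0,5,50,95,100],axis=0).round(4))
for n,(r,c) in {'top':(173,149),'side':(175,259)}.items():
    W=np.load(n+'0.npy'); w=W[r-14:r+15,c-14:c+15].reshape(-1,3)
    for lo,hi in [(.03,.052),(.052,.066)]:
        q=w[(w[:,2]>lo)&(w[:,2]<hi)&(abs(w[:,0]-.59)<.03)]; print(n,lo,len(q),q.mean(0).round(4),q.min(0).round(4),q.max(0).round(4))
```

```text
cam in tool [ 0.07840296 -0.00096957 -0.14295137] 65.70646984690485 297.3186396354542
11004 [[-0.03    0.0002 -0.08  ]
 [-0.0095  0.0143 -0.0785]
 [ 0.0097  0.0572 -0.0489]
 [ 0.0244  0.0673  0.035 ]
 [ 0.03    0.07    0.05  ]]
7101 [[-0.0136 -0.07   -0.08  ]
 [-0.0083 -0.0672 -0.0791]
 [ 0.0094 -0.0484 -0.0665]
 [ 0.0164 -0.01   -0.0246]
 [ 0.0178 -0.     -0.0132]]
top 0.03 25 [0.581  0.05   0.0428] [0.5755 0.0459 0.0308] [0.5934 0.0605 0.0514]
top 0.052 43 [0.5832 0.0535 0.0581] [0.5765 0.0464 0.0523] [0.5909 0.0626 0.0641]
side 0.03 55 [0.5812 0.0501 0.0415] [0.5742 0.044  0.0301] [0.5906 0.0589 0.0519]
side 0.052 19 [0.5817 0.0522 0.0569] [0.5757 0.046  0.0531] [0.5884 0.0585 0.0609]
```

View pics/w0.png

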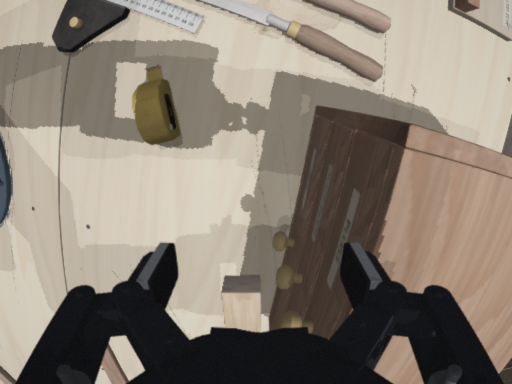

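Request:
carry_out:
  deltas:
    - [[0.75,1,0.2],[0,0,0]]
    - [[0.75,1,0.2],[0,0,0]]
    - [[0.75,1,0.2],[0,0,0]]
    - [[0.75,1,0.2],[0,0,0]]
    - [[0.75,1,0.2],[0,0,0]]
    - [[0.75,1,0.2],[0,0,0]]

```text
clock: 1.45
ee_pos: [0.2765, -0.3326, 0.2724]
tcp_rot: [3.12, 0.363, 0.002]
ft_force: [-0.2, -0.4, -1.0]
opening: 1.003
```

Request:
carry_out:
  deltas:
    - [[0.75,1,0],[0,0,0]]
    - [[0.75,1,0],[0,0,0]]
    - [[0.75,1,0],[0,0,0]]
    - [[0.75,1,0],[0,0,0]]
    - [[0.75,1,0],[0,0,0]]
    - [[0.75,1,0],[0,0,0]]

```text
clock: 2.05
ee_pos: [0.4265, -0.1322, 0.2712]
tcp_rot: [-3.12, -0.365, -0.001]
ft_force: [-0.7, -0.5, -0.6]
opening: 1.001
```

Request:
carry_out:
  deltas:
    - [[0.4,0.1,0],[0,0,0]]
    - [[0.4,0.1,0],[0,0,0]]
    - [[0.4,0.1,0],[0,0,0]]
    - [[0.4,0.1,0],[0,0,0]]
    - [[0.4,0.1,0],[0,0,0]]

```text
clock: 2.55
ee_pos: [0.5034, -0.1165, 0.2711]
tcp_rot: [-3.121, -0.356, 0.001]
ft_force: [0.0, -0.1, 0.3]
opening: 1.001
```

```bash
cat > look.py <<'E'
from h import *
import sys
from scipy.optimize import least_squares
def circ(q,r=None):
    q=q[:,:2]; c0=q.mean(0)
    return cv2.minEnclosingCircle(q.astype(np.float32))
def look(tag,labels=()):
    s=read_state(); print('t',s['clock'],s['ee_pos'].round(4),s['tcp_rot'].round(4))
    C=cam('wrist'); p,d=snapshot('wrist'); cv2.imwrite(f'pics/{tag}.png',p); W=cloud('wrist',d,C); np.save(tag,W)
    for l in labels:
        for o in outline_of(l,'wrist')[:2]:
            m=o['region'].astype(bool); w=W[m]; w=w[~np.isnan(w[:,0])]
            if len(w)<5: continue
            top=np.percentile(w[:,2],95); q=w[abs(w[:,2]-np.median(w[w[:,2]>top-.004][:,2]))<.003]
            (cx,cy),r=circ(q)
            print(l,round(o['conf'],2),np.round(o['at']),'top',top.round(4),'circ',round(cx,4),round(cy,4),round(r,4),len(q))
    return W
E
python3 - <<'E'
from look import *
W=look('w1',['rebate_head','cutter_rack','tall_collar','groove_cutter','rub_bearing','thin_collar'])
z=W[...,2]
def reg(x,y,h,lo,hi):
    q=W[(abs(W[...,0]-x)<h)&(abs(W[...,1]-y)<h)&(z>lo)&(z<hi)]; return q
for lo,hi in [(.063,.069),(.075,.09),(.09,.1),(.1,.11)]:
    q=reg(.635,-.118,.03,lo,hi); 
    if len(q): print('sp',lo,len(q),q.mean(0).round(4),q.min(0).round(4),q.max(0).round(4),circ(q))
for lo,hi in [(.03,.05),(.05,.06),(.06,.068)]:
    q=reg(.585,.052,.02,lo,hi)
    if len(q): print('peg',lo,len(q),q.mean(0).round(4),q.min(0).round(4),q.max(0).round(4))
E
```

```text
t 2.55 [ 0.5034 -0.1165  0.2711] [-3.1213e+00 -3.5570e-01  1.0000e-03]
rebate_head 0.55 [ 63. 280.] top 0.0672 circ 0.6349 -0.1132 0.0214 684
cutter_rack 0.72 [ 47. 159.] top 0.0476 circ 0.6278 0.0471 0.0559 280
tall_collar 0.67 [202. 411.] top 0.0209 circ 0.4866 -0.3713 0.0179 187
groove_cutter 0.74 [184. 137.] top 0.015 circ 0.4255 0.0452 0.0284 763
rub_bearing 0.57 [189. 262.] top 0.0134 circ 0.4437 -0.1344 0.0238 634
thin_collar 0.66 [ 60. 279.] top 0.0538 circ 0.6338 -0.1131 0.0092 93
thin_collar 0.61 [218. 326.] top 0.0115 circ 0.4265 -0.2397 0.0223 444
sp 0.063 699 [ 0.6338 -0.1129  0.0662] [ 0.6137 -0.1337  0.063 ] [ 0.6555 -0.0923  0.0689] ((0.6349284648895264, -0.11318045109510422), 0.021409491077065468)
sp 0.075 31 [ 0.6284 -0.1117  0.0832] [ 0.6257 -0.1225  0.0754] [ 0.636  -0.1044  0.0899] ((0.6328250169754028, -0.1134556382894516), 0.00923768337816)
sp 0.09 105 [ 0.6316 -0.1122  0.0925] [ 0.6254 -0.1222  0.0901] [ 0.6434 -0.1041  0.1   ] ((0.6335371732711792, -0.11311830580234528), 0.009183907881379128)
sp 0.1 110 [ 0.6343 -0.1132  0.1037] [ 0.6285 -0.1196  0.1006] [ 0.6407 -0.1074  0.1062] ((0.6347063183784485, -0.11341449618339539), 0.006435409653931856)
peg 0.03 77 [0.5825 0.0513 0.0394] [0.5733 0.0484 0.03  ] [0.5916 0.059  0.0496]
peg 0.05 94 [0.5825 0.054  0.0549] [0.5738 0.0491 0.0502] [0.5908 0.0625 0.0599]
peg 0.06 44 [0.5825 0.0572 0.0614] [0.5771 0.0527 0.0601] [0.5872 0.0625 0.0635]
```

View pics/w1.png

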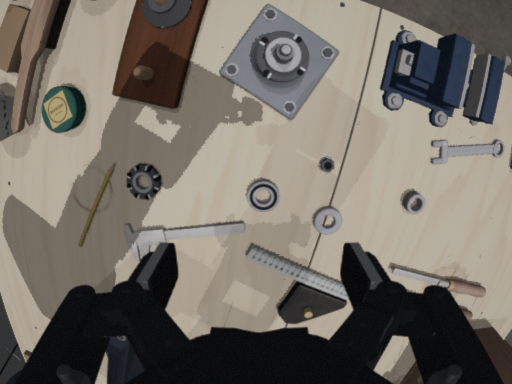

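Run:
```python
from h import *
s=read_state(); Rt=cv2.Rodrigues(s['tcp_rot'])[0]
W=np.load('w1.npy'); T=(W-s['ee_pos'])@Rt
for sg in (1,-1):
  for lo,hi in [(-.018,-.012),(-.025,-.018),(-.035,-.025),(-.05,-.035)]:
    q=T[(T[...,1]*sg>0.02)&(T[...,1]*sg<.08)&(T[...,2]>lo)&(T[...,2]<hi)]
    if len(q): print(sg,lo,len(q),np.percentile(q,[1,50,99],axis=0).round(4).tolist())
def reg(n,x,y,lo,hi,h=.013):
    W=np.load(n+'.npy');q=W[(abs(W[...,0]-x)<h)&(abs(W[...,1]-y)<h)&(W[...,2]>lo)&(W[...,2]<hi)]; return q
for n in ['top0','side0','w1']:
    q=reg(n,.634,-.116,.101,.11); print(n,'sptop',q.mean(0).round(4),len(q),cv2.minEnclosingCircle(q[:,:2].astype(np.float32)))
    q=reg(n,.583,.055,.0605,.067); print(n,'pegtop',q.mean(0).round(4),len(q),cv2.minEnclosingCircle(q[:,:2].astype(np.float32)))
```

```text
1 -0.018 100 [[-0.0113, 0.0416, -0.0178], [-0.0008, 0.0421, -0.0159], [0.0098, 0.0467, -0.0131]]
1 -0.025 308 [[-0.0116, 0.0415, -0.0249], [0.0057, 0.0423, -0.0219], [0.0104, 0.0546, -0.018]]
1 -0.035 524 [[-0.0116, 0.0416, -0.0348], [0.0057, 0.0423, -0.0301], [0.0105, 0.0555, -0.0251]]
1 -0.05 868 [[-0.011, 0.0416, -0.0499], [0.006, 0.0424, -0.042], [0.0105, 0.0553, -0.0351]]
-1 -0.018 103 [[-0.0114, -0.048, -0.0179], [0.0006, -0.0434, -0.0159], [0.0096, -0.0429, -0.0129]]
-1 -0.025 290 [[-0.0114, -0.0559, -0.025], [0.0055, -0.0436, -0.0217], [0.0104, -0.0428, -0.0181]]
-1 -0.035 529 [[-0.0115, -0.0567, -0.0349], [0.0058, -0.0436, -0.0302], [0.0104, -0.0429, -0.0251]]
-1 -0.05 863 [[-0.0112, -0.0566, -0.0499], [0.0061, -0.0436, -0.042], [0.0106, -0.0428, -0.0351]]
top0 sptop [ 0.6353 -0.1161  0.1046] 25 ((0.6345235705375671, -0.11671122908592224), 0.0052017271518707275)
top0 pegtop [0.5838 0.0546 0.0624] 15 ((0.5840462446212769, 0.053801365196704865), 0.004921135026961565)
side0 sptop [ 0.6331 -0.117   0.1032] 13 ((0.6328437328338623, -0.11524325609207153), 0.006395726464688778)
side0 pegtop [0.5818 0.0538 0.0608] 3 ((0.5818341374397278, 0.05397142469882965), 0.00276567367836833)
w1 sptop [ 0.6344 -0.1132  0.1038] 107 ((0.6324867010116577, -0.11393128335475922), 0.005225622095167637)
w1 pegtop [0.5823 0.0575 0.0617] 35 ((0.5812694430351257, 0.057930268347263336), 0.004855620674788952)
```

Request:
carry_out:
  deltas:
    - [[0.66,0,-0.3],[0,0,0]]
    - [[0.66,0,-0.6],[0,0,0]]
    - [[0.66,0,-0.6],[0,0,0]]
    - [[0.66,0,-0.6],[0,0,0]]
    - [[0.66,0,-0.6],[0,0,0]]
    - [[0.66,0,-0.6],[0,0,0]]

```text
clock: 3.5
ee_pos: [0.636, -0.1157, 0.1511]
tcp_rot: [-3.121, -0.357, 0.001]
ft_force: [0.8, 0.9, 0.1]
opening: 0.998
```

Run:
```python
from look import *
W=look('w2'); s=read_state(); Rt=cv2.Rodrigues(s['tcp_rot'])[0]
T=(W-s['ee_pos'])@Rt; np.save('T2',T)
for sg in (1,-1):
    q=T[(T[...,1]*sg>0.035)&(T[...,1]*sg<.05)&(T[...,2]>-.02)&(T[...,2]<-.013)]
    print(sg,len(q),np.percentile(q,[1,50,99],axis=0).round(4).tolist())
z=W[...,2]; print(read_state()['ee_pos'],s['joint_positions'].round(2))
for lo,hi in [(.048,.056),(.063,.069),(.075,.085),(.1015,.106)]:
    m=(np.hypot(W[...,0]-.635,W[...,1]+.115)<.04)&(z>lo)&(z<hi); q=W[m]; t=T[m]
    if len(q): print(lo,len(q),cv2.minEnclosingCircle(q[:,:2].astype(np.float32)),cv2.minEnclosingCircle(t[:,:2].astype(np.float32)),np.median(q[:,2]))
```

```text
t 3.5 [ 0.636  -0.1157  0.1511] [-3.1209e+00 -3.5730e-01  1.4000e-03]
1 200 [[-0.0108, 0.041, -0.02], [0.0025, 0.0415, -0.0174], [0.011, 0.0479, -0.0133]]
-1 187 [[-0.0109, -0.0497, -0.0199], [0.0029, -0.044, -0.0173], [0.011, -0.0434, -0.0131]]
[ 0.63609021 -0.11589775  0.15225533] [-0.25  0.61  1.45 -0.    1.08  1.09]
0.048 2079 ((0.6348598003387451, -0.11281254142522812), 0.0328846350312233) ((-0.000567917712032795, -0.0033236220479011536), 0.03288526460528374) 0.05434532404484072
0.063 1246 ((0.6348956823348999, -0.11280915886163712), 0.021312473341822624) ((-0.0005248198285698891, -0.0033145067282021046), 0.021312450990080833) 0.06631660628953082
0.075 95 ((0.6355615854263306, -0.11300306022167206), 0.009425569325685501) ((8.982984581962228e-05, -0.0029691122472286224), 0.009426956064999104) 0.08010826363824601
0.1015 220 ((0.6346359252929688, -0.11285333335399628), 0.0063086277805268764) ((-0.0007631471380591393, -0.003314899979159236), 0.006308616138994694) 0.10396226187278469
```

View pics/w2.png

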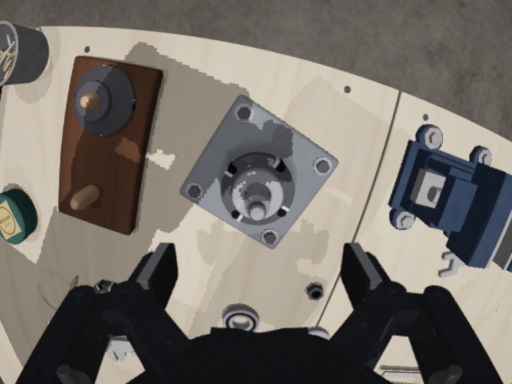

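Request:
carry_out:
  deltas:
    - [[-0.005,0.01,-0.24],[0,0,0]]
    - [[-0.005,0.01,-0.4],[0,0,0]]
    - [[-0.005,0.01,-0.475],[0,0,0]]
    - [[-0.005,0.01,-0.475],[0,0,0]]
    - [[-0.005,0.01,-0.475],[0,0,0]]

```text
clock: 4.05
ee_pos: [0.6362, -0.1141, 0.0584]
tcp_rot: [3.12, 0.357, 0.004]
ft_force: [-0.0, -0.1, 0.1]
opening: 1.0
```

Request:
carry_out:
  deltas:
    - [[0,0,0],[0,0,0]]
    - [[0,0,0],[0,0,0]]
    - [[0,0,0],[0,0,0]]
    - [[0,0,0],[0,0,0]]
    - [[0,0,0],[0,0,0]]
    - [[0,0,0],[0,0,0]]
    - [[0,0,0],[0,0,0]]
    - [[0,0,0],[0,0,0]]
    - [[0,0,0],[0,0,0]]
    - [[0,0,0],[0,0,0]]
  claw: 1

```text
clock: 5.05
ee_pos: [0.6357, -0.114, 0.0576]
tcp_rot: [3.121, 0.357, 0.002]
ft_force: [-2.6, -0.1, 9.0]
opening: 0.458
```

Request:
carry_out:
  deltas:
    - [[0,0,0.05],[0,0,0]]
    - [[0,0,0.1],[0,0,0]]
    - [[0,0,0.15],[0,0,0]]
    - [[0,0,0.2],[0,0,0]]
    - [[0,0,0.25],[0,0,0]]
    - [[0,0,0.25],[0,0,0]]

```text
clock: 5.65
ee_pos: [0.636, -0.114, 0.1081]
tcp_rot: [3.12, 0.357, 0.004]
ft_force: [0.4, -0.2, -2.6]
opening: 0.456
```

Run:
```python
from look import *
W=look('w3',['rebate_head']); s=read_state();Rt=cv2.Rodrigues(s['tcp_rot'])[0]
T=(W-s['ee_pos'])@Rt
for sg in (1,-1):
    q=T[(T[...,1]*sg>0.01)&(T[...,1]*sg<.03)&(abs(T[...,0])<.013)&(T[...,2]>-.03)&(T[...,2]<-.0)]
    print(sg,len(q),np.percentile(q,[1,50,99],axis=0).round(4).tolist())
```

```text
t 5.65 [ 0.636  -0.114   0.1081] [3.1203 0.357  0.0038]
rebate_head 0.84 [231. 260.] top 0.1173 circ 0.6399 -0.1118 0.0267 3246
rebate_head 0.36 [149.  90.] top 0.049 circ 0.6387 0.0533 0.063 1193
1 1347 [[-0.0118, 0.0101, -0.0296], [0.0065, 0.0184, -0.011], [0.0128, 0.0296, -0.0044]]
-1 1404 [[-0.0123, -0.0296, -0.0295], [0.0056, -0.0186, -0.0108], [0.0127, -0.0103, -0.0023]]
```

View pics/w3.png

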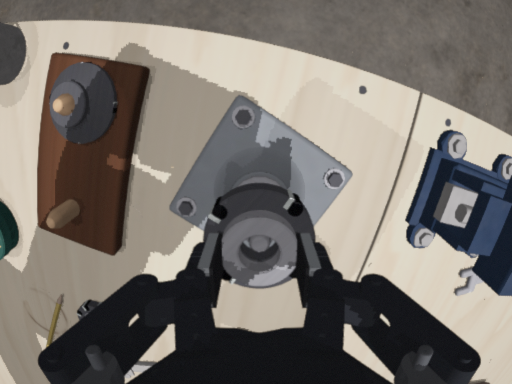

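Request:
carry_out:
  deltas:
    - [[0,0,0.175],[0,0,0]]
    - [[-0.06,0.2,0.175],[0,0,0]]
    - [[-0.12,0.4,0.175],[0,0,0]]
    - [[-0.18,0.6,0.175],[0,0,0]]
    - [[-0.259,0.854,0.1],[0,0,0]]
    - [[-0.259,0.854,0.05],[0,0,0]]
    - [[-0.259,0.854,0.05],[0,0,0]]
    - [[-0.259,0.854,0.05],[0,0,0]]

```text
clock: 6.55
ee_pos: [0.5837, 0.0563, 0.1162]
tcp_rot: [3.121, 0.357, -0.001]
ft_force: [0.6, -0.5, -3.8]
opening: 0.45
```

Run:
```python
from look import *
W=look('w4'); s=read_state();Rt=cv2.Rodrigues(s['tcp_rot'])[0]
T=(W-s['ee_pos'])@Rt
z=T[...,2]; r=np.hypot(T[...,0],T[...,1])
m=(r<.025)&(z>-.02)&(z<.0); q=T[m]; 
h=np.histogram(q[:,2],bins=20); print(h[0],h[1].round(4))
q=T[(r<.02)&(z>.005)&(z<.06)]; print('inside bore', len(q), np.percentile(q,[0,50,100],axis=0).round(4) if len(q) else '')
cv2.imwrite('pics/w4c.png',cv2.resize(cv2.imread('pics/w4.png')[130:330,150:370],None,fx=3,fy=3,interpolation=2))
```

```text
t 6.55 [0.5837 0.0563 0.1162] [ 3.1211e+00  3.5670e-01 -6.0000e-04]
[  34   38   46   37   31   38   27   38   33   32  247 1624 1182  205
  109   90  105   81   83  102] [-0.02  -0.019 -0.018 -0.017 -0.016 -0.015 -0.014 -0.013 -0.012 -0.011
 -0.01  -0.009 -0.008 -0.007 -0.006 -0.005 -0.004 -0.003 -0.002 -0.001
 -0.   ]
inside bore 385 [[-0.0126 -0.0118  0.005 ]
 [-0.0104 -0.0008  0.01  ]
 [ 0.0142  0.0173  0.0172]]
```

View pics/w4c.png

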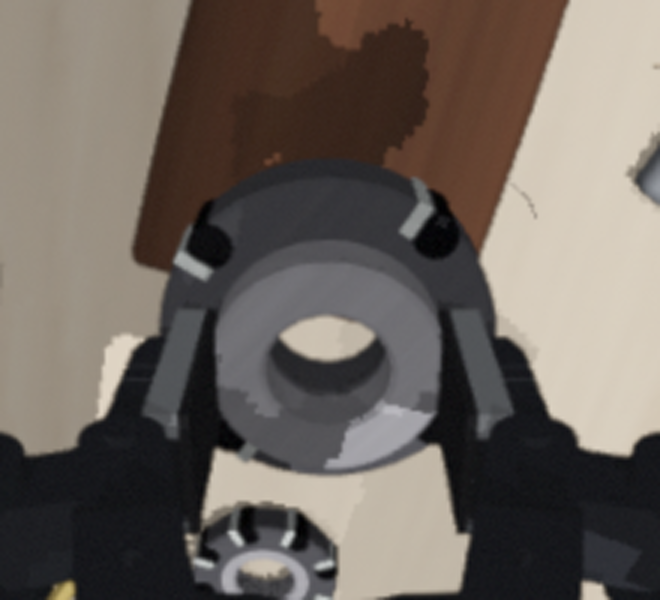

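Request:
carry_out:
  deltas:
    - [[0,0,-0.1],[0,0,0]]
    - [[0,0,-0.17],[0,0,0]]
    - [[0,0,-0.21],[0,0,0]]
    - [[0,0,-0.25],[0,0,0]]
    - [[0,0,-0.29],[0,0,0]]
    - [[0,0,-0.29],[0,0,0]]

```text
clock: 7.2
ee_pos: [0.583, 0.0569, 0.0574]
tcp_rot: [-3.121, -0.357, 0.002]
ft_force: [0.5, -0.0, -3.1]
opening: 0.452
```

Request:
carry_out:
  deltas:
    - [[0,0,-0.04],[0,0,0]]
    - [[0,0,-0.07],[0,0,0]]
    - [[0,0,-0.095],[0,0,0]]
    - [[0,0,-0.095],[0,0,0]]
    - [[0,0,-0.095],[0,0,0]]

```text
clock: 7.7
ee_pos: [0.5834, 0.0571, 0.0397]
tcp_rot: [-3.121, -0.357, 0.0]
ft_force: [-4.7, 0.6, 5.0]
opening: 0.461
```

Request:
carry_out:
  deltas:
    - [[0,0,0],[0,0,0]]
    - [[0,0,0],[0,0,0]]
    - [[0,0,0],[0,0,0]]
    - [[0,0,0],[0,0,0]]
    - [[0,0,0],[0,0,0]]
  claw: -1

```text
clock: 8.2
ee_pos: [0.5835, 0.057, 0.0393]
tcp_rot: [3.121, 0.357, 0.0]
ft_force: [-0.4, 0.5, -0.4]
opening: 0.997
```

Request:
carry_out:
  deltas:
    - [[0,0,0.2],[0,0,0]]
    - [[0,0,0.45],[0,0,0]]
    - [[0,0,0.7],[0,0,0]]
    - [[0,0,0.7],[0,0,0]]
    - [[0,0,0.7],[0,0,0]]

```text
clock: 8.7
ee_pos: [0.5838, 0.057, 0.1802]
tcp_rot: [3.121, 0.357, 0.003]
ft_force: [0.2, -1.4, -0.8]
opening: 1.002
```

Run:
```python
from look import *
W=look('w5',['rebate_head','tall_collar']); z=W[...,2]
for lo,hi in [(.045,.0515),(.058,.066)]:
    m=(np.hypot(W[...,0]-.583,W[...,1]-.057)<.026)&(z>lo)&(z<hi); q=W[m]
    print(lo,len(q),circ(q),np.percentile(q[:,2],[5,50,95]))
q=W[(np.hypot(W[...,0]-.634,W[...,1]+.114)<.015)&(z>.101)]; print('spin',len(q),len(q) and circ(q))
q=W[(np.hypot(W[...,0]-.583,W[...,1]-.057)<.022)&(z>.043)&(z<.054)]
A=np.c_[q[:,:2],np.ones(len(q))]; print('plane',np.linalg.lstsq(A,q[:,2],rcond=None)[0])
```

```text
t 8.7 [0.5838 0.057  0.1802] [3.1211 0.357  0.0034]
rebate_head 0.66 [171. 258.] top 0.0491 circ 0.5825 0.0585 0.0213 1067
rebate_head 0.41 [285. 491.] top 0.0205 circ 0.4882 -0.3713 0.018 118
tall_collar 0.61 [282. 490.] top 0.0205 circ 0.4885 -0.3702 0.017 110
0.045 1116 ((0.5824975967407227, 0.058465272188186646), 0.0212919469922781) [0.04671784 0.04825547 0.04949093]
0.058 120 ((0.582985520362854, 0.057910747826099396), 0.006218190770596266) [0.05845232 0.06042571 0.06240802]
spin 109 ((0.6343855857849121, -0.11231985688209534), 0.0060608768835663795)
plane [-0.00086056  0.00075913  0.0487504 ]
```

Request:
carry_out:
  deltas:
    - [[-0.22,-1,0],[0,0,0]]
    - [[-0.22,-1,0],[0,0,0]]
    - [[-0.22,-1,0],[0,0,0]]
    - [[-0.22,-1,0],[0,0,0]]
    - [[-0.22,-1,0],[0,0,0]]

```text
clock: 9.35
ee_pos: [0.5378, -0.1472, 0.1779]
tcp_rot: [-3.122, -0.35, 0.004]
ft_force: [-0.6, 0.5, -0.3]
opening: 1.002
```

Request:
carry_out:
  deltas:
    - [[-0.25,-1,-0.1],[0,0,0]]
    - [[-0.25,-1,-0.2],[0,0,0]]
    - [[-0.25,-1,-0.5],[0,0,0]]
    - [[-0.25,-1,-0.5],[0,0,0]]
    - [[-0.25,-1,-0.5],[0,0,0]]
    - [[-0.25,-1,-0.5],[0,0,0]]
    - [[-0.25,-1,-0.5],[0,0,0]]

```text
clock: 10.05
ee_pos: [0.489, -0.3424, 0.0779]
tcp_rot: [-3.119, -0.355, 0.003]
ft_force: [0.4, 0.4, 0.4]
opening: 1.0
```

```bash
cat > rel.py <<'E'
from look import *
def rel(tag,zt,R,x,y,hole=0):
    """offset tool-finger-mid -> round thing (top height zt, radius R near x,y), in move units"""
    W=look(tag); s=read_state();C=0
    Rt=cv2.Rodrigues(s['tcp_rot'])[0]; e=s['ee_pos']; T=(W-e)@Rt
    f=[]
    for sg in (1,-1):
        q=T[(T[...,1]*sg>0.035)&(T[...,1]*sg<.05)&(T[...,2]>-.022)&(T[...,2]<-.013)]
        f.append([(np.percentile(q[:,0],1)+np.percentile(q[:,0],99))/2,np.median(q[:,1])])
    f=np.mean(f,0)
    z=W[...,2]; m=(abs(z-zt)<.004)&(np.hypot(W[...,0]-x,W[...,1]-y)<R+.012); q=T[m]
    (cx,cy),r=cv2.minEnclosingCircle(q[:,:2].astype(np.float32))
    d=np.r_[np.array([cx,cy])-f,0]; dw=Rt@d
    print('n',len(q),'ztop',np.median(W[m][:,2]).round(4),'r',round(r,4),'fing',f.round(4),'T',round(cx,4),round(cy,4),'world d',dw.round(4),'units',(dw/.2).round(4),'abs',(e+dw).round(4))
E
python3 -c "
from rel import *
rel('w6',.020,.017,.488,-.372)"
```

```text
t 10.05 [ 0.489  -0.3424  0.0779] [-3.1193e+00 -3.5550e-01  2.7000e-03]
n 976 ztop 0.0201 r 0.0174 fing [-0.0005 -0.0009] T -0.0089 0.0287 world d [-0.0015 -0.0307 -0.    ] units [-7.300e-03 -1.534e-01 -1.000e-04] abs [ 0.4882 -0.3728  0.0789]
```

Request:
carry_out:
  deltas:
    - [[-0.0075,-0.155,0],[0,0,0]]
    - [[-0.0075,-0.155,-0.2],[0,0,0]]
    - [[-0.0075,-0.155,-0.36],[0,0,0]]
    - [[-0.0075,-0.155,-0.36],[0,0,0]]
    - [[-0.0075,-0.155,-0.36],[0,0,0]]

```text
clock: 10.6
ee_pos: [0.4888, -0.3733, 0.0084]
tcp_rot: [3.121, 0.359, 0.001]
ft_force: [-0.0, 0.3, 0.5]
opening: 1.004
```

Request:
carry_out:
  deltas:
    - [[0,0,0],[0,0,0]]
    - [[0,0,0],[0,0,0]]
    - [[0,0,0],[0,0,0]]
    - [[0,0,0],[0,0,0]]
    - [[0,0,0],[0,0,0]]
    - [[0,0,0],[0,0,0]]
    - [[0,0,0],[0,0,0]]
    - [[0,0,0],[0,0,0]]
  claw: 1

```text
clock: 11.4
ee_pos: [0.4883, -0.3742, 0.0086]
tcp_rot: [3.12, 0.357, 0.001]
ft_force: [-1.6, 2.3, 10.4]
opening: 0.364
```

Request:
carry_out:
  deltas:
    - [[0,0,0.2],[0,0,0]]
    - [[0,0,0.45],[0,0,0]]
    - [[0,0,0.7],[0,0,0]]
    - [[0,0,0.8],[0,0,0]]
    - [[0,0,0.8],[0,0,0]]
    - [[0,0,0.8],[0,0,0]]

```text
clock: 12.0
ee_pos: [0.4876, -0.3737, 0.1666]
tcp_rot: [-3.121, -0.357, 0.001]
ft_force: [-0.6, 0.4, -2.0]
opening: 0.362
```

```bash
cat > held.py <<'E'
from look import *
def held(tag,R,z0,z1,ri=.011):
    W=look(tag); s=read_state(); Rt=cv2.Rodrigues(s['tcp_rot'])[0]; T=(W-s['ee_pos'])@Rt; z=T[...,2]
    m=(z>z0)&(z<z1)&(np.hypot(T[...,0],T[...,1])<R+.006); q=T[m]
    h,b=np.histogram(q[:,2],bins=np.arange(z0,z1,.001)); k=b[np.argmax(h)]; t=q[abs(q[:,2]-k-.0005)<.0015]
    print('top T z',k.round(4),len(t),'x',np.percentile(t[:,0],[1,99]).round(4),'y',np.percentile(t[:,1],[1,99]).round(4),circ(t))
    A=np.c_[t[:,:2],np.ones(len(t))]; print('tilt',np.linalg.lstsq(A,t[:,2],rcond=None)[0].round(3))
E
python3 -c "
from held import *
held('w7',.017,-.03,.0)"
```

```text
t 12.0 [ 0.4876 -0.3737  0.1666] [-3.1207e+00 -3.5690e-01  8.0000e-04]
top T z -0.013 1722 x [-0.0156  0.0163] y [-0.0171  0.0162] ((0.002508290112018585, -0.0001642707211431116), 0.021710898727178574)
tilt [-0.002 -0.001 -0.012]
```

Request:
carry_out:
  deltas:
    - [[0.05,0.25,0],[0,0,0]]
    - [[0.1,0.5,0],[0,0,0]]
    - [[0.2,0.75,0],[0,0,0]]
    - [[0.3,1,0],[0,0,0]]
    - [[0.3,1,0],[0,0,0]]

```text
clock: 12.55
ee_pos: [0.5483, -0.1695, 0.1654]
tcp_rot: [-3.118, -0.362, 0.004]
ft_force: [-0.6, -0.5, -1.8]
opening: 0.359
```

Request:
carry_out:
  deltas:
    - [[0.22,0.15,0],[0,0,0]]
    - [[0.437,0.3,0],[0,0,0]]
    - [[0.437,0.3,-0.1],[0,0,0]]
    - [[0.437,0.3,-0.2],[0,0,0]]
    - [[0.437,0.3,-0.2],[0,0,0]]
    - [[0.437,0.3,-0.2],[0,0,0]]

```text
clock: 13.15
ee_pos: [0.6348, -0.1143, 0.1264]
tcp_rot: [-3.121, -0.356, 0.003]
ft_force: [-1.2, -0.5, -0.8]
opening: 0.364
```

Run:
```python
from held import *
held('w8',.017,-.03,.0)
W=np.load('w8.npy'); z=W[...,2]; q=W[(np.hypot(W[...,0]-.634,W[...,1]+.113)<.0105)&(z>.085)&(z<.1075)]; print(len(q), q.mean(0) if len(q) else '')
cv2.imwrite('pics/w8c.png',cv2.resize(cv2.imread('pics/w8.png')[150:330,170:350],None,fx=3,fy=3,interpolation=2))
```

```text
t 13.15 [ 0.6348 -0.1143  0.1264] [-3.1206 -0.3563  0.0033]
top T z -0.011 1745 x [-0.0162  0.0158] y [-0.0176  0.0179] ((0.002110313158482313, 0.0002330102288397029), 0.02233058586716652)
tilt [-0.     0.    -0.011]
227 [ 0.64137357 -0.11156188  0.09049833]
```

View pics/w8c.png

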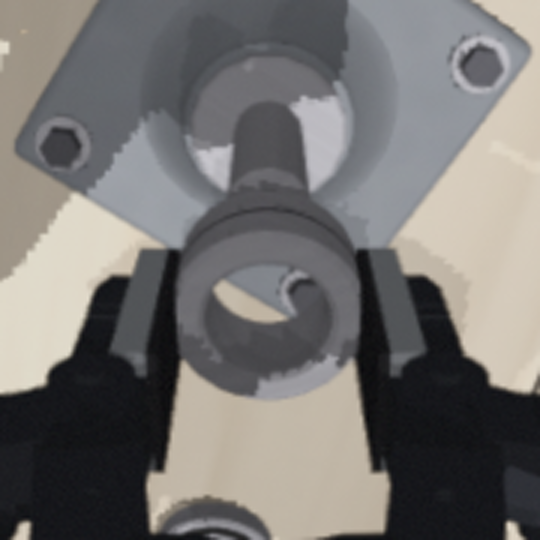

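Request:
carry_out:
  deltas:
    - [[0,0,-0.06],[0,0,0]]
    - [[0,0,-0.1],[0,0,0]]
    - [[0,0,-0.15],[0,0,0]]
    - [[0,0,-0.2],[0,0,0]]
    - [[0,0,-0.2],[0,0,0]]

```text
clock: 13.7
ee_pos: [0.6344, -0.1138, 0.0854]
tcp_rot: [-3.12, -0.357, 0.004]
ft_force: [-0.7, 0.2, -1.4]
opening: 0.367
```

Request:
carry_out:
  deltas:
    - [[0,0,-0.05],[0,0,0]]
    - [[0,0,-0.1],[0,0,0]]
    - [[0,0,-0.15],[0,0,0]]
    - [[0,0,-0.195],[0,0,0]]
    - [[0,0,-0.195],[0,0,0]]
    - [[0,0,-0.195],[0,0,0]]

```text
clock: 14.3
ee_pos: [0.6354, -0.114, 0.0479]
tcp_rot: [3.121, 0.357, 0.0]
ft_force: [0.8, 0.4, -1.1]
opening: 0.364
```

Request:
carry_out:
  deltas:
    - [[0,0,0],[0,0,0]]
    - [[0,0,0],[0,0,0]]
    - [[0,0,0],[0,0,0]]
    - [[0,0,0],[0,0,0]]
    - [[0,0,0],[0,0,0]]
    - [[0,0,0.1],[0,0,0]]
    - [[0,0,0.3],[0,0,0]]
    - [[0,0,0.5],[0,0,0]]
    - [[0,0,0.5],[0,0,0]]
  claw: -1

```text
clock: 15.2
ee_pos: [0.6379, -0.1146, 0.1541]
tcp_rot: [3.118, 0.357, 0.013]
ft_force: [1.0, 0.1, -0.3]
opening: 1.006
```

```bash
python3 -c "
from rel import *
rel('w9',.060,.017,.634,-.113)"
```

```text
t 15.2 [ 0.6379 -0.1146  0.1541] [3.118  0.3568 0.0134]
n 602 ztop 0.0601 r 0.0172 fing [ 0.0012 -0.0005] T -0.0028 -0.0025 world d [-0.0044  0.001  -0.    ] units [-0.022   0.0049 -0.0001] abs [ 0.6322 -0.1133  0.1511]
```

Request:
carry_out:
  deltas:
    - [[-0.25,0.19,0.1],[0,0,0]]
    - [[-0.5,0.38,0.1],[0,0,0]]
    - [[-0.75,0.57,0],[0,0,0]]
    - [[-1,0.79,-0.17],[0,0,0]]
    - [[-1,0.79,-0.35],[0,0,0]]
    - [[-1,0.79,-0.35],[0,0,0]]
    - [[-1,0.79,-0.35],[0,0,0]]

```text
clock: 15.95
ee_pos: [0.4305, 0.0454, 0.075]
tcp_rot: [-3.12, -0.36, 0.013]
ft_force: [0.2, 0.1, -0.3]
opening: 1.003
```

```bash
python3 -c "
from rel import *
rel('w10',.013,.027,.4263,.045)
cv2.imwrite('pics/w10c.png',cv2.imread('pics/w10.png')[150:350,100:420])"
```

```text
t 15.95 [0.4305 0.0454 0.075 ] [-3.1198 -0.3598  0.013 ]
n 3316 ztop 0.0135 r 0.0278 fing [-0.0024 -0.0024] T -0.0073 -0.0023 world d [-0.0048 -0.0012  0.    ] units [-0.0238 -0.0062  0.0001] abs [0.4285 0.0434 0.0768]
```

View pics/w10c.png

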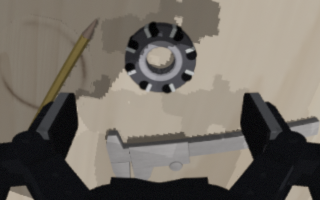

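```bash
python3 -c "
from rel import *
for i in range(3):
    s=read_state(); print(s['clock'],s['ee_pos'].round(4),s['tcp_rot'].round(4),s['qd'].round(3),s['ft_force'].round(1),s['joint_positions'].round(4))
    rel('w11',.013,.027,.4263,.045)
"
```

```text
16.0 [0.4333 0.0446 0.0767] [-3.1204 -0.3593  0.0069] [-0.027 -0.022 -0.077 -0.003  0.023 -0.013] [ 1.  -0.4  0.5] [-0.0043  0.4009  2.0594  0.      0.6856  1.3372]
t 16.0 [0.4333 0.0446 0.0767] [-3.1204 -0.3593  0.0069]
n 3219 ztop 0.0135 r 0.028 fing [-0.0015 -0.002 ] T -0.0092 -0.0028 world d [-0.0076 -0.0009  0.    ] units [-0.0382 -0.0047  0.0001] abs [0.4275 0.0432 0.0778]
16.05 [0.4351 0.0441 0.0778] [-3.121e+00 -3.582e-01  2.100e-03] [-0.02  -0.015 -0.04  -0.002  0.008 -0.003] [ 1.3 -0.3  0.4] [-0.0055  0.4001  2.0566 -0.      0.6863  1.3368]
t 16.05 [0.4351 0.0441 0.0778] [-3.121e+00 -3.582e-01  2.100e-03]
n 3176 ztop 0.0135 r 0.0279 fing [-0.0006 -0.0016] T -0.0101 -0.0034 world d [-0.0097 -0.0003 -0.    ] units [-0.0486 -0.0017 -0.    ] abs [0.4264 0.0435 0.0784]
16.1 [0.4361 0.0438 0.0785] [3.1211e+00 3.5720e-01 7.0000e-04] [-0.009 -0.012 -0.017  0.001  0.001  0.   ] [ 0.5  0.  -0.1] [-6.2000e-03  3.9940e-01  2.0552e+00 -1.0000e-04  6.8650e-01  1.3368e+00]
t 16.1 [0.4361 0.0438 0.0785] [3.1211e+00 3.5720e-01 7.0000e-04]
n 3120 ztop 0.0135 r 0.0279 fing [ 0.0001 -0.0013] T -0.0105 -0.0036 world d [-0.0108 -0.0001 -0.    ] units [-0.0538 -0.0007 -0.0001] abs [0.4257 0.0435 0.0787]
```

Request:
carry_out:
  deltas:
    - [[-0.054,0,-0.15],[0,0,0]]
    - [[-0.054,0,-0.3],[0,0,0]]
    - [[-0.054,0,-0.385],[0,0,0]]
    - [[-0.054,0,-0.385],[0,0,0]]
    - [[-0.054,0,-0.385],[0,0,0]]
    - [[-0.054,0,-0.385],[0,0,0]]

```text
clock: 16.75
ee_pos: [0.4256, 0.0438, 0.0024]
tcp_rot: [3.121, 0.357, 0.003]
ft_force: [-0.8, -0.5, -0.3]
opening: 1.003
```

Request:
carry_out:
  deltas:
    - [[0,0,0],[0,0,0]]
    - [[0,0,0],[0,0,0]]
    - [[0,0,0],[0,0,0]]
    - [[0,0,0],[0,0,0]]
    - [[0,0,0],[0,0,0]]
    - [[0,0,0],[0,0,0]]
  claw: 1

```text
clock: 17.35
ee_pos: [0.425, 0.044, 0.0025]
tcp_rot: [3.121, 0.357, 0.002]
ft_force: [-4.2, -1.2, 21.2]
opening: 0.598
```

Request:
carry_out:
  deltas:
    - [[0,0,0.2],[0,0,0]]
    - [[0,0,0.45],[0,0,0]]
    - [[0,0,0.7],[0,0,0]]
    - [[0,0,0.8],[0,0,0]]
    - [[0,0,0.8],[0,0,0]]
    - [[0,0,0.8],[0,0,0]]
    - [[0,0,0.8],[0,0,0]]

```text
clock: 18.05
ee_pos: [0.4237, 0.044, 0.1599]
tcp_rot: [-3.121, -0.357, 0.004]
ft_force: [-0.1, 0.1, -2.8]
opening: 0.594
```

```bash
python3 -c "
from held import *
held('w12',.027,-.03,.01)
cv2.imwrite('pics/w12c.png',cv2.imread('pics/w12.png')[150:350,130:390])"
```

```text
t 18.05 [0.4237 0.044  0.1599] [-3.1209 -0.357   0.0041]
top T z -0.011 6145 x [-0.0242  0.0266] y [-0.026  0.024] ((0.0042450809851288795, -0.0002217311121057719), 0.031696420162916183)
tilt [ 0.003  0.002 -0.011]
```

View pics/w12c.png

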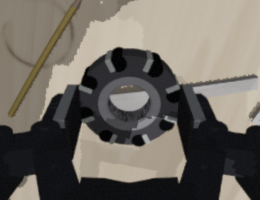

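Request:
carry_out:
  deltas:
    - [[0.25,-0.2,0],[0,0,0]]
    - [[0.5,-0.4,0],[0,0,0]]
    - [[0.75,-0.6,0],[0,0,0]]
    - [[0.9,-0.75,0],[0,0,0]]
    - [[1,-0.79,0],[0,0,0]]
    - [[1,-0.79,0],[0,0,0]]

```text
clock: 18.7
ee_pos: [0.6271, -0.1171, 0.1589]
tcp_rot: [3.121, 0.353, -0.001]
ft_force: [-1.9, 0.8, -2.8]
opening: 0.59
```

Request:
carry_out:
  deltas:
    - [[0.054,0,-0.1],[0,0,0]]
    - [[0.054,0,-0.2],[0,0,0]]
    - [[0.054,0,-0.2],[0,0,0]]
    - [[0.054,0,-0.2],[0,0,0]]
    - [[0.054,0,-0.2],[0,0,0]]

```text
clock: 19.2
ee_pos: [0.6355, -0.1139, 0.1221]
tcp_rot: [3.121, 0.357, 0.001]
ft_force: [0.4, 0.0, -2.0]
opening: 0.592
```

Request:
carry_out:
  deltas:
    - [[0,0,-0.05],[0,0,0]]
    - [[0,0,-0.1],[0,0,0]]
    - [[0,0,-0.13],[0,0,0]]
    - [[0,0,-0.17],[0,0,0]]
    - [[0,0,-0.17],[0,0,0]]

```text
clock: 19.7
ee_pos: [0.6347, -0.1138, 0.0858]
tcp_rot: [-3.121, -0.357, 0.003]
ft_force: [-0.5, -0.2, -0.9]
opening: 0.595
```

Request:
carry_out:
  deltas:
    - [[0,0,-0.05],[0,0,0]]
    - [[0,0,-0.1],[0,0,0]]
    - [[0,0,-0.125],[0,0,0]]
    - [[0,0,-0.125],[0,0,0]]
    - [[0,0,-0.125],[0,0,0]]

```text
clock: 20.2
ee_pos: [0.6353, -0.1139, 0.0627]
tcp_rot: [-3.121, -0.357, 0.0]
ft_force: [-3.6, 1.1, 7.6]
opening: 0.592
```

Request:
carry_out:
  deltas:
    - [[0,0,0],[0,0,0]]
    - [[0,0,0],[0,0,0]]
    - [[0,0,0],[0,0,0]]
    - [[0,0,0],[0,0,0]]
    - [[0,0,0.15],[0,0,0]]
    - [[0,0,0.3],[0,0,0]]
    - [[0,0,0.45],[0,0,0]]
    - [[0,0,0.45],[0,0,0]]
    - [[0,0,0.45],[0,0,0]]
    - [[0,0,0.45],[0,0,0]]
  claw: -1

```text
clock: 21.2
ee_pos: [0.6347, -0.1138, 0.151]
tcp_rot: [-3.121, -0.357, 0.003]
ft_force: [0.1, -0.1, -0.1]
opening: 1.0
```

```bash
python3 -c "
from rel import *
rel('w13',.073,.027,.634,-.113)"
```

```text
t 21.2 [ 0.6347 -0.1138  0.151 ] [-3.1205e+00 -3.5690e-01  2.9000e-03]
n 2827 ztop 0.0735 r 0.0278 fing [ 0.0002 -0.0011] T 0.0014 -0.0012 world d [ 0.0011  0.0004 -0.    ] units [ 0.0057  0.0022 -0.    ] abs [ 0.6358 -0.1134  0.1509]
```

Request:
carry_out:
  deltas:
    - [[-0.25,-0.03,0],[0,0,0]]
    - [[-0.5,-0.06,0],[0,0,0]]
    - [[-0.75,-0.08,-0.1],[0,0,0]]
    - [[-0.95,-0.105,-0.25],[0,0,0]]
    - [[-0.95,-0.105,-0.37],[0,0,0]]
    - [[-0.95,-0.105,-0.37],[0,0,0]]
    - [[-0.95,-0.105,-0.37],[0,0,0]]
    - [[-0.95,-0.105,-0.37],[0,0,0]]
    - [[-0.95,-0.105,-0.37],[0,0,0]]
    - [[-0.95,-0.105,-0.37],[0,0,0]]

```text
clock: 22.25
ee_pos: [0.446, -0.135, 0.0789]
tcp_rot: [3.121, 0.358, 0.002]
ft_force: [-0.5, -0.5, 0.2]
opening: 0.999
```

```bash
python3 -c "
from rel import *
rel('w14',.012,.0235,.444,-.1345)"
```

```text
t 22.25 [ 0.446  -0.135   0.0789] [3.1206e+00 3.5760e-01 1.6000e-03]
n 2304 ztop 0.012 r 0.024 fing [ 0.0005 -0.001 ] T -0.0022 -0.0006 world d [-0.0025 -0.0009 -0.    ] units [-0.0125 -0.0047 -0.    ] abs [ 0.4433 -0.1359  0.0787]
```

Request:
carry_out:
  deltas:
    - [[-0.01,-0.005,-0.15],[0,0,0]]
    - [[-0.01,-0.005,-0.3],[0,0,0]]
    - [[-0.01,-0.005,-0.385],[0,0,0]]
    - [[-0.01,-0.005,-0.385],[0,0,0]]
    - [[-0.01,-0.005,-0.385],[0,0,0]]
    - [[-0.01,-0.005,-0.385],[0,0,0]]

```text
clock: 22.9
ee_pos: [0.444, -0.1362, 0.0023]
tcp_rot: [3.12, 0.357, 0.002]
ft_force: [-0.1, 0.5, 0.1]
opening: 0.999
```

Request:
carry_out:
  deltas:
    - [[0,0,0],[0,0,0]]
    - [[0,0,0],[0,0,0]]
    - [[0,0,0],[0,0,0]]
    - [[0,0,0],[0,0,0]]
    - [[0,0,0],[0,0,0]]
    - [[0,0,0],[0,0,0]]
    - [[0,0,0],[0,0,0]]
  claw: 1

```text
clock: 23.6
ee_pos: [0.4436, -0.1361, 0.0022]
tcp_rot: [3.121, 0.357, 0.001]
ft_force: [-3.4, 1.2, 15.0]
opening: 0.516
```

Request:
carry_out:
  deltas:
    - [[0,0,0.2],[0,0,0]]
    - [[0,0,0.45],[0,0,0]]
    - [[0,0,0.7],[0,0,0]]
    - [[0,0,0.8],[0,0,0]]
    - [[0,0,0.8],[0,0,0]]
    - [[0,0,0.8],[0,0,0]]
    - [[0,0,0.8],[0,0,0]]

```text
clock: 24.3
ee_pos: [0.4425, -0.1356, 0.1598]
tcp_rot: [-3.12, -0.357, 0.004]
ft_force: [0.7, -0.1, -0.9]
opening: 0.515
```

```bash
python3 -c "
from held import *
held('w15',.0235,-.03,.01)"
```

```text
t 24.3 [ 0.4425 -0.1356  0.1598] [-3.1199 -0.3569  0.0036]
top T z -0.01 4318 x [-0.0208  0.0232] y [-0.0232  0.0209] ((0.00480624521151185, -7.021407509455457e-05), 0.02812512218952179)
tilt [ 0.002  0.002 -0.01 ]
```

Request:
carry_out:
  deltas:
    - [[0.25,0.03,0],[0,0,0]]
    - [[0.5,0.06,0],[0,0,0]]
    - [[0.75,0.09,0],[0,0,0]]
    - [[0.9,0.1,0],[0,0,0]]
    - [[0.96,0.11,0],[0,0,0]]
    - [[0.96,0.11,-0.1],[0,0,0]]
    - [[0.96,0.11,-0.2],[0,0,0]]
    - [[0.96,0.11,-0.2],[0,0,0]]
    - [[0.96,0.11,-0.2],[0,0,0]]
    - [[0.96,0.11,-0.2],[0,0,0]]

```text
clock: 25.35
ee_pos: [0.6357, -0.1141, 0.122]
tcp_rot: [3.121, 0.357, 0.001]
ft_force: [-0.4, -0.5, -0.4]
opening: 0.511
```

Request:
carry_out:
  deltas:
    - [[0,0,-0.05],[0,0,0]]
    - [[0,0,-0.1],[0,0,0]]
    - [[0,0,-0.13],[0,0,0]]
    - [[0,0,-0.17],[0,0,0]]
    - [[0,0,-0.17],[0,0,0]]

```text
clock: 25.85
ee_pos: [0.6347, -0.1138, 0.0859]
tcp_rot: [-3.12, -0.357, 0.003]
ft_force: [-0.3, 0.2, -0.9]
opening: 0.518
```

Request:
carry_out:
  deltas:
    - [[0,0,-0.03],[0,0,0]]
    - [[0,0,-0.06],[0,0,0]]
    - [[0,0,-0.06],[0,0,0]]
    - [[0,0,-0.06],[0,0,0]]

```text
clock: 26.25
ee_pos: [0.6356, -0.114, 0.0754]
tcp_rot: [3.121, 0.357, 0.001]
ft_force: [1.3, -0.4, 1.4]
opening: 0.515
```

Request:
carry_out:
  deltas:
    - [[0,0,0],[0,0,0]]
    - [[0,0,0],[0,0,0]]
    - [[0,0,0],[0,0,0]]
    - [[0,0,0],[0,0,0]]
    - [[0,0,0.15],[0,0,0]]
    - [[0,0,0.3],[0,0,0]]
    - [[0,0,0.4],[0,0,0]]
    - [[0,0,0.4],[0,0,0]]
    - [[0,0,0.4],[0,0,0]]
    - [[0,0,0.4],[0,0,0]]
  claw: -1

```text
clock: 27.25
ee_pos: [0.6347, -0.1138, 0.1539]
tcp_rot: [-3.121, -0.357, 0.003]
ft_force: [-0.3, 0.2, -0.3]
opening: 0.999
```

```bash
python3 -c "
from rel import *
rel('w16',.085,.0235,.634,-.113)"
```

```text
t 27.25 [ 0.6347 -0.1138  0.1539] [-3.1205e+00 -3.5700e-01  3.1000e-03]
n 2261 ztop 0.085 r 0.0239 fing [ 0.0001 -0.0011] T 0.0011 -0.0012 world d [ 0.0009  0.0003 -0.    ] units [ 0.0047  0.0016 -0.    ] abs [ 0.6357 -0.1135  0.1539]
```

Request:
carry_out:
  deltas:
    - [[-0.25,-0.15,0],[0,0,0]]
    - [[-0.5,-0.3,0],[0,0,0]]
    - [[-0.75,-0.45,-0.1],[0,0,0]]
    - [[-1,-0.635,-0.25],[0,0,0]]
    - [[-1,-0.635,-0.385],[0,0,0]]
    - [[-1,-0.635,-0.385],[0,0,0]]
    - [[-1,-0.635,-0.385],[0,0,0]]
    - [[-1,-0.635,-0.385],[0,0,0]]
    - [[-1,-0.635,-0.385],[0,0,0]]
    - [[-1,-0.635,-0.385],[0,0,0]]

```text
clock: 28.3
ee_pos: [0.4364, -0.2407, 0.079]
tcp_rot: [3.12, 0.359, 0.002]
ft_force: [-0.5, 0.4, -0.7]
opening: 1.003
```

```bash
python3 -c "
from rel import *
rel('w17',.010,.022,.4265,-.24)"
```

```text
t 28.3 [ 0.4364 -0.2407  0.079 ] [3.1201e+00 3.5890e-01 1.9000e-03]
n 1857 ztop 0.0103 r 0.0226 fing [ 0.0003 -0.0011] T -0.01 -0.0027 world d [-0.0104 -0.0008 -0.    ] units [-0.0521 -0.0038 -0.0001] abs [ 0.4258 -0.2414  0.0789]
```

Request:
carry_out:
  deltas:
    - [[-0.05,-0.004,-0.15],[0,0,0]]
    - [[-0.05,-0.004,-0.3],[0,0,0]]
    - [[-0.05,-0.004,-0.39],[0,0,0]]
    - [[-0.05,-0.004,-0.39],[0,0,0]]
    - [[-0.05,-0.004,-0.39],[0,0,0]]
    - [[-0.05,-0.004,-0.39],[0,0,0]]

```text
clock: 28.95
ee_pos: [0.4261, -0.2421, 0.0015]
tcp_rot: [3.12, 0.357, 0.002]
ft_force: [1.0, -0.6, -0.3]
opening: 0.997
```

Request:
carry_out:
  deltas:
    - [[0,0,0],[0,0,0]]
    - [[0,0,0],[0,0,0]]
    - [[0,0,0],[0,0,0]]
    - [[0,0,0],[0,0,0]]
    - [[0,0,0],[0,0,0]]
    - [[0,0,0],[0,0,0]]
    - [[0,0,0],[0,0,0]]
  claw: 1

```text
clock: 29.65
ee_pos: [0.4256, -0.242, 0.0012]
tcp_rot: [3.121, 0.357, 0.001]
ft_force: [-2.6, 2.1, 14.0]
opening: 0.48
```

Request:
carry_out:
  deltas:
    - [[0,0,0.2],[0,0,0]]
    - [[0,0,0.45],[0,0,0]]
    - [[0,0,0.7],[0,0,0]]
    - [[0,0,0.8],[0,0,0]]
    - [[0,0,0.8],[0,0,0]]
    - [[0,0,0.8],[0,0,0]]
    - [[0,0,0.8],[0,0,0]]

```text
clock: 30.35
ee_pos: [0.4246, -0.2413, 0.1588]
tcp_rot: [-3.119, -0.357, 0.003]
ft_force: [-0.5, -0.1, -0.3]
opening: 0.48
```

```bash
python3 -c "
from held import *
held('w18',.022,-.03,.01)"
```

```text
t 30.35 [ 0.4246 -0.2413  0.1588] [-3.1195 -0.3568  0.0032]
top T z -0.01 3361 x [-0.0186  0.0218] y [-0.0216  0.0196] ((0.004934951197355986, 4.838454401578929e-07), 0.02648719772696495)
tilt [ 0.002  0.002 -0.009]
```

Request:
carry_out:
  deltas:
    - [[0.25,0.15,0],[0,0,0]]
    - [[0.5,0.3,0],[0,0,0]]
    - [[0.75,0.45,0],[0,0,0]]
    - [[0.9,0.55,0],[0,0,0]]
    - [[1,0.639,0],[0,0,0]]
    - [[1,0.639,0],[0,0,0]]

```text
clock: 31.0
ee_pos: [0.6275, -0.1108, 0.1582]
tcp_rot: [-3.12, -0.362, 0.002]
ft_force: [-0.9, -1.5, -1.1]
opening: 0.476
```

Request:
carry_out:
  deltas:
    - [[0.05,0,-0.1],[0,0,0]]
    - [[0.05,0,-0.2],[0,0,0]]
    - [[0.05,0,-0.2],[0,0,0]]
    - [[0.05,0,-0.2],[0,0,0]]
    - [[0.05,0,-0.2],[0,0,0]]
    - [[0.05,0,-0.2],[0,0,0]]

```text
clock: 31.6
ee_pos: [0.6356, -0.1142, 0.1213]
tcp_rot: [3.121, 0.357, 0.002]
ft_force: [0.4, -0.4, -0.4]
opening: 0.479
```

Request:
carry_out:
  deltas:
    - [[0,0,-0.05],[0,0,0]]
    - [[0,0,-0.1],[0,0,0]]
    - [[0,0,-0.13],[0,0,0]]
    - [[0,0,-0.15],[0,0,0]]
    - [[0,0,-0.17],[0,0,0]]
    - [[0,0,-0.17],[0,0,0]]
    - [[0,0,-0.17],[0,0,0]]

```text
clock: 32.3
ee_pos: [0.6356, -0.114, 0.0864]
tcp_rot: [3.121, 0.357, 0.001]
ft_force: [-0.3, -0.0, 1.3]
opening: 0.477
```

Request:
carry_out:
  deltas:
    - [[0,0,0],[0,0,0]]
    - [[0,0,0],[0,0,0]]
    - [[0,0,0],[0,0,0]]
    - [[0,0,0],[0,0,0]]
    - [[0,0,0.15],[0,0,0]]
    - [[0,0,0.3],[0,0,0]]
    - [[0,0,0.4],[0,0,0]]
    - [[-0.2,0,0.6],[0,0,0]]
    - [[-0.4,0,0.6],[0,0,0]]
    - [[-0.4,0,0.6],[0,0,0]]
    - [[-0.4,0,0.6],[0,0,0]]
    - [[-0.4,0,0.6],[0,0,0]]
  claw: -1

```text
clock: 33.5
ee_pos: [0.5561, -0.1141, 0.2064]
tcp_rot: [3.121, 0.357, 0.001]
ft_force: [1.1, 0.1, -0.3]
opening: 1.0
```

Run:
```python
from look import *
W=look('w19'); z=W[...,2]
def ch(n,x,y,zt,R):
    q=W[(np.hypot(W[...,0]-x,W[...,1]-y)<R+.006)&(abs(z-zt)<.004)]
    A=np.c_[q[:,:2],np.ones(len(q))]; print(n,len(q),'z',np.median(q[:,2]).round(4),circ(q),'tilt',np.linalg.lstsq(A,q[:,2],rcond=None)[0][:2].round(3))
ch('thin',.635,-.113,.095,.022); ch('head',.583,.057,.048,.021)
q=W[(np.hypot(W[...,0]-.635,W[...,1]+.113)<.012)&(z>.101)]; print('spin',len(q),circ(q))
a=cv2.imread('pics/w19.png'); b,_=snapshot('side'); b=cv2.resize(b[140:260,220:380],(512,384),interpolation=2)
cv2.imwrite('pics/fin.png',cv2.resize(np.hstack([a,b]),(800,300)))
print(read_state()['clock'])
```

```text
t 33.5 [ 0.5561 -0.1141  0.2064] [3.121e+00 3.570e-01 1.100e-03]
thin 1684 z 0.0951 ((0.6358450055122375, -0.11250921338796616), 0.022293884307146072) tilt [-0.001 -0.001]
head 815 z 0.0483 ((0.5825265049934387, 0.05794847756624222), 0.021594250574707985) tilt [-0.004  0.015]
spin 165 ((0.6345518231391907, -0.1133531779050827), 0.006429875269532204)
33.6
```

View pics/fin.png

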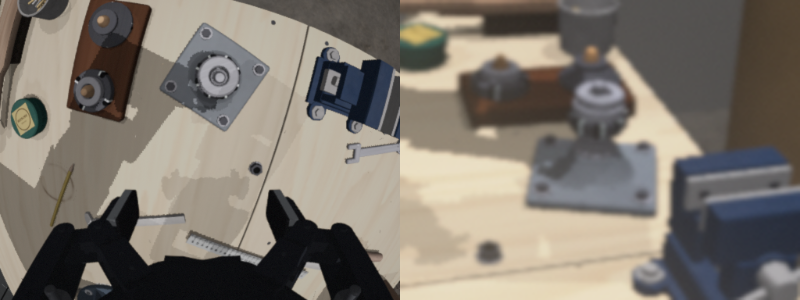

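The left half shows the rebate head on its peg at (93,90), and the full stack sits flat on the spindle at (220,75). The thin collar's top is at 95.1 mm (95 expected). The gripper is well clear, so I'm handing in.

```bash
python3 -c "
from plant import *
print(job_done())"
```

```text
the job is handed in; nothing more can be done
None
```

The spindle is changed over to grooving and the job is handed in at about 33.6 s of the 109 s allowed; no verdict was reported.

- **Rebate head:** it is parked hub up on the empty peg, with its top at 48.3 mm (48 expected). It sits within about 1 mm of the peg, and the fitted tilt is about 0.015 rad.
- **Grooving stack:** each top was measured after its piece was released, and all match to within 0.5 mm. The thin collar's final tilt is about 0.001 rad, and its centre is about 1.5 mm from the spindle axis.

| Piece | Top measured (mm) | Top expected (mm) |
|---|---|---|
| Tall collar | 60.1 | 60 |
| Grooving cutter | 73.5 | 73 |
| Rub bearing | 85.0 | 85 |
| Thin collar | 95.1 | 95 |

- **Forces and clearance:** the wrist force reported at the end of each move never passed about 22 N, and the gripper was open and clear of everything at hand-in.
- **Disagreements:** the cameras differed from each other by 2–4 mm, so I measured each pick-up against the fingers in the wrist view. One wrist reading and its fit (collar on the spindle) was taken while the arm was still settling, so I set its xy aside.

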